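# Set and hold the reach gauge

## Task

On the lab bench, first set the reach gauge's dial to zero: turn its knob until the pointer stands at the long zero line. Then press the lock button fully down to release the telescoping arm, and draw the arm out by its upright post until the arm's pointer stands over the middle of the index clip that straddles the scale. Finish while still holding the arm there (its spring pulls it back if let go), with the dial still at zero, and leave the bottle, beaker and tube rack where they stand.

Things in the scene. Friction and masses are not known exactly. Their poses are not given: they have to be found in the camera images.
- gauge: The reach gauge, fixed to the bench: base plate 150 (x) by 410 (y) by 12 mm. Origin at bench height, z up. In line at x = 0: dial drum (90 mm across, axis at y +150, face 52 high); aluminium sleeve (46 wide, y -55 to +90, top 54 high) with the lock button at y +40; arm, sliding out towards -y. Beside the arm the scale (x +30 to +60, y -65 to -200, 32 high, a line every 10 mm).
- dial_knob (a joint): Angle of the dial knob (rad), which carries the dial's pointer. 0 = pointer at the zero line (the one long thick line, at the gauge's +x side of the dial); positive = pointer counter-clockwise from it, seen from above. Range -1.6 to 1.6, starts 0.5 to 1.3; stays where it is left (friction 0.03 N m). At 0 the grip bar lies along the gauge's x axis.
- dial_knob_grip (a point): On the knob's vertical axis, at the height to grip (80 mm above the bench). The grip is an upright bar 34 mm long (along the pointer), 12 mm thick, its top 10 mm above this point; under it, up to 22 mm below this point, lies a disc 40 mm across. This frame turns with the knob; its x axis points along the pointer.
- lock_button (a joint): Travel of the lock button (m), 0 = up, 0.006 = fully down. Sprung: 1.5 N to start, 5 N fully down; pops up when let go. From 4 mm down it frees the arm, which then springs out about 15 mm by itself and stays free after the button is let go. Until then the arm is locked.
- lock_button_top (a point): Centre of the top face of the round grey lock button (24 mm across, standing 6 mm proud of a dark collar 40 mm across, its face 72 mm above the bench); it is pressed straight down.
- gauge_arm: The telescoping arm: steel bar 18 mm square with an upright round post. Origin on the post's axis, 35 mm above the bench; axes as the gauge's. Slides along the gauge's -y, 115 mm at most; origin at y = -85 mm of the gauge when locked. Once free a spring holds it 15 mm out, and draws it back with 0.1 N per mm beyond that.
- grip_post (a point): On the axis of the arm's upright steel post, at the height to grip (95 mm above the bench). The post is 22 mm across, free all round from 44 mm (the bar's top) to 118 mm above the bench.
- pointer_tip (a point): Tip of the arm's flat pointer, 42 mm above the bench, 37 mm from the post's axis towards the gauge's +x, at the same y as the post's axis.
- index_clip: The index clip, a dark steel saddle across the scale, 32 mm (x) by 8 mm (y) by 5 mm high with a white line along its middle; fixed. Origin in the middle of its underside, 32 mm above the bench; axes as the gauge's. The arm's pointer passes just over it; it stands 40 to 90 mm farther along the gauge's -y than the pointer tip of the locked arm.
- reagent_bottle: Amber reagent bottle, 60 mm across, 140 mm high, loose, behind (+x of) the gauge. Origin under its centre. Leave it alone.
- beaker: Glass beaker, 70 mm across, 90 mm high, loose, behind the gauge. Origin under its centre. Leave it alone.
- tube_rack: White rack of capped tubes, 50 by 120 mm, 96 mm high, loose, behind the gauge. Origin under its centre. Leave it alone.

How it is judged:
By the outcome, as a careful person would: the job done as asked, in the order asked, and still so for the second after the job is handed in, while the arm keeps its last pose, push and grip.
It also fails if it takes over 48 s, if anything falls off the work surface, if the arm or the gripper's body presses on something with over 40 N, if the wrist force passes 120 N, or if a joint passes its speed limit or range.

## Robot

A 6-joint arm with a two-finger parallel gripper is mounted at the origin on the work surface. World frame = base frame: x ahead of the robot, y to its left, z up, the work surface at z = 0. Lengths are in m, angles in rad, forces in N, time in s.
With the tool pointing down it reaches from about 0.225 to 0.875 m from the base axis. Payload 3.4 kg.
Tool frame: the origin (TCP) lies between the finger pads; the fingertips stand 25 mm ahead of it and the grasp point (between the pads) lies 6 mm ahead of it (manip.tips_ahead is the distance from the TCP to the fingertips, in m); z points along the fingers, x is the direction in which the jaws open and shut, and the axes are right-handed (so a half turn about z gives the same grasp; the last joint's range is limited). The gripper opens to 85 mm and grips with 20 to 120 N. Pads are 22 mm wide; open, the fingers measure 114 mm over their backs; the gripper's body (76 mm by 85 mm) begins 54 mm behind the grasp point. The pads swing forward as they close: fully open they stand 13 mm farther back than shut.
Start: joints at [-0.121, 0.276, 1.505, -0, 1.361, -0.121], TCP at [0.575, -0, 0.256] pointing down, gripper open.
Joint ranges: [-2.89, 2.89], [-0.75, 2.08], [0.22, 2.7], [-1.18, 4.32], [0.11, 2.71], [-2.7, 2.7]. Speed limits (rad/s): [2.57, 2.57, 3.14, 3.14, 3.14, 3.14].

## Interface

Orientations are given as a unit quaternion [w, x, y, z].
In Python, from rig import manip gives the robot as it stands. The module is installed in compiled form; this text tells all that it offers.
- The arm moves only by the tool send_rows, never from a script. Its argument "plan" is a list of rows, each an object with "linear": the shift along the tool's x, y, z in m, a list of three; "delta_rot": the turn, a rotation vector about the tool's x, y, z in degrees, a list of three; "fingers": the finger opening in m, from 0 to 0.0854. A call has 1 to 12 rows; each row shifts and turns the pose as measured when the row begins, along the tool's axes as they then stand; what a row does not reach is not made up. A row lasts 1/12 s, in which the tool goes at most 41.7 mm and 7.16 degrees, less where a joint would pass 70% of its speed; a pose out of reach is approached as far as the arm can. A call with a gripper value outside its range is refused whole. The fingers move at their own pace and stop on an object; "force" is the grip in N (left out, the last holds). Time passes only in rows, so rows that do not move let the fingers close. It gives the time, the measured TCP pose, the force and the opening at its end, in the units of the state.
- manip.get_state(): the state, without advancing time (a new reading comes with each control period).
- manip.get_image(name): name is "scene" or "side" or "wrist"; returns the picture (480x640x3 uint8, red, green, blue); there is no depth.
- manip.camera_info(name): a dict with "K" (3x3 intrinsics, pixels), "rvec" (rotation vector, rad) and "tvec" (3), from world to camera coordinates, as OpenCV has them. Camera axes: x right, y down, z forward; pixel columns grow to the right and rows downward; lengths in m; the calibration is good to about 2 mm. A picture is of the moment at which its call begins: read the wrist's pose just before it. camera_info takes no time and is no camera call; for the wrist camera it gives the pose at the moment of the call.
- manip.sign_off(): hands the job in, once; it reports no verdict.
Trained networks look in the newest picture that a camera, given by its name, has taken for a name from the list of things; names that differ only in an ending like _2 or _b are one class to them, and where a whole thing is asked for, a point or a joint stands for the part that bears it (a point fixed in the world has none). Each returns a list of dicts, best first, with "p" (0 to 1); they miss things now and then, are a little off and sometimes report something else, mostly with a low value. They report only what shows in the picture. A call takes as long as a camera call.
- manip.find_in(thing, camera): "extent" ([left, top, right, bottom] in pixels, round what is visible of it).
- manip.masks_of(thing, camera): "pixels" (480x640 bool, what is visible of it) and "extent" ([left, top, right, bottom] in pixels, round what is visible of it).
The state is a dict: "clock": time; "qpos": joint angles; "qd": joint speeds; "effort": joint torques, N m; "position": TCP position; "ee_rot": TCP orientation; "contact_force": force on the tool from outside, world axes, zero at the start; "moment": the same for the moment, N m; "width": finger opening in m.
Only numpy, scipy, OpenCV 4.12 (cv2) and the standard library are available. Lean on these libraries where they do the work, as an engineer would, in place of code of your own. Each camera call takes 0.05 s, during which the arm holds its last target. There are 200 camera calls.

## Working session

There is one attempt and no reset: what is moved stays moved. The work goes in short steps, Python scripts to look and compute and a tool call to move; the robot and the scene stay as the last step left them, time stands still between calls to the robot, and variables do not carry over. Pictures are saved under pics/ and viewed, about 8 in all and at most 12, crops included, and the job is handed in when it is done.

Besides the shell and the picture viewer there is one more tool, called after ">>>" as name([rows], argument=value, ...), one row to a line, values as JSON. send_rows: Moves the arm, as the interface text tells. Its arguments: {"type":"object","properties":{"plan":{"type":"array","items":{"type":"object","properties":{"linear":{"type":"array","items":{"type":"number"}},"delta_rot":{"type":"array","items":{"type":"number"}},"fingers":{"type":"number"}}}},"force":{"type":"number"}},"required":["plan"]}

```bash
mkdir -p pics && cat > h.py <<'E'
import numpy as np, cv2
from rig import manip
def cam(n):
    c=manip.camera_info(n); return np.array(c["K"],float),np.array(c["rvec"],float),np.array(c["tvec"],float)
def ray(c,uv,z):
    K,r,t=c; R=cv2.Rodrigues(r)[0]; o=-R.T@t.ravel(); d=R.T@np.linalg.inv(K)@np.array([uv[0],uv[1],1.]); return o+d*(z-o[2])/d[2]
def proj(c,P):
    K,r,t=c; return cv2.projectPoints(np.atleast_2d(np.array(P,float)),r,t,K,None)[0][:,0]
def save(n,im): cv2.imwrite(f"pics/{n}.png",im[:,:,::-1])
E
python3 - <<'E'
from h import *
ims=[]
for n in ["scene","side","wrist"]:
    im=manip.get_image(n); save(n+"0",im)
    K,r,t=cam(n); R=cv2.Rodrigues(r)[0]; print(n,"pos",(-R.T@t.ravel()).round(3),"f",K[0,0].round(0))
    for th in ["gauge","dial_knob","lock_button_top","gauge_arm","index_clip"]:
        d=manip.find_in(th,n)
        print(th,[(np.round(x["extent"]).tolist(),round(x["p"],2)) for x in d[:2]])
print(manip.get_state()["clock"])
E
```

```text
scene pos [ 1.007 -0.385  0.454] f 435.0
gauge [([122.0, 188.0, 365.0, 384.0], 0.96), ([305.0, 189.0, 325.0, 212.0], 0.49)]
dial_knob [([304.0, 186.0, 330.0, 212.0], 0.77)]
lock_button_top [([268.0, 220.0, 284.0, 231.0], 0.64)]
gauge_arm [([203.0, 238.0, 241.0, 302.0], 0.62)]
index_clip [([205.0, 311.0, 228.0, 325.0], 0.6)]
side pos [0.37  0.505 0.519] f 508.0
gauge [([255.0, 192.0, 447.0, 410.0], 0.96)]
dial_knob [([297.0, 301.0, 336.0, 346.0], 0.9)]
lock_button_top [([348.0, 260.0, 365.0, 276.0], 0.55), ([296.0, 303.0, 336.0, 344.0], 0.49)]
gauge_arm [([361.0, 189.0, 397.0, 242.0], 0.73)]
index_clip [([362.0, 215.0, 376.0, 222.0], 0.53)]
wrist pos [0.576 0.079 0.374] f 381.0
gauge [([236.0, 0.0, 412.0, 400.0], 0.87), ([322.0, 290.0, 374.0, 376.0], 0.18)]
dial_knob [([301.0, 2.0, 354.0, 85.0], 0.59)]
lock_button_top [([316.0, 186.0, 346.0, 213.0], 0.75)]
gauge_arm [([323.0, 294.0, 376.0, 376.0], 0.61)]
index_clip [([362.0, 342.0, 396.0, 349.0], 0.83)]
0.9
```

View pics/wrist0.png

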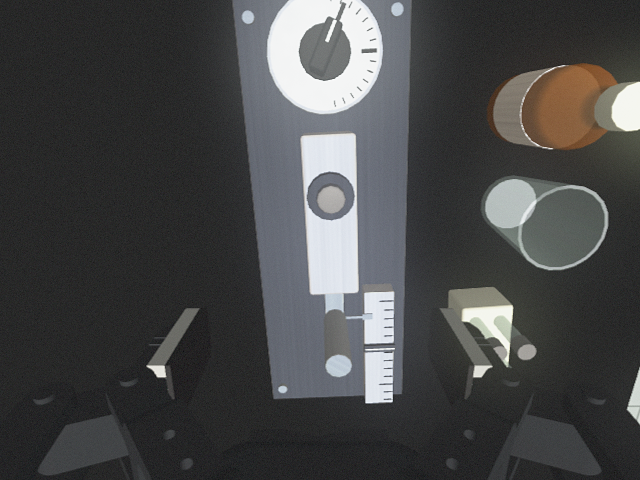

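View pics/side0.png

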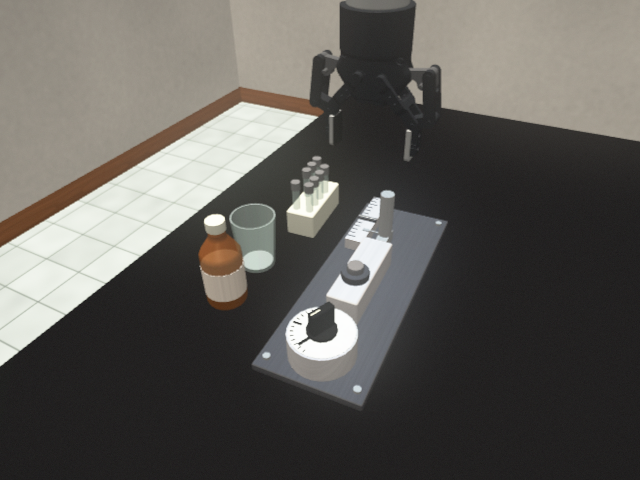

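The wrist view shows the dial centre at (325,52), zero line at (369,51), pointer towards (343,5), button at (331,199), post top at (338,366) and clip at (379,348). The side view agrees on the layout, with the button at (355,268) and post top at (387,193). Next I'll fit the gauge pose.

```bash
cat > fit.py <<'E'
from h import *
from scipy.optimize import least_squares
W,S,C=cam("wrist"),cam("side"),cam("scene")
def obs(p):
    c=p[4]
    sx,sy=p[5:7]
    return [(W,(325,53),(0,.15,.052)),(W,(331,199),(0,.04,.072)),(W,(338,366),(0,-.085,.118)),(W,(379,348),(.045,-.085-c,.037)),
    (W,(248,17),(-sx,sy,.013)),(W,(397,9),(sx,sy,.013)),(W,(282,389),(-sx,-sy,.013)),
    (S,(266,355),(sx,sy,.013)),(S,(357,388),(-sx,sy,.013)),(S,(439,222),(-sx,-sy,.013)),
    (S,(356,267),(0,.04,.072)),(S,(387,194),(0,-.085,.118)),(S,(321,333),(0,.15,.052)),
    (S,(369,218.5),(.045,-.085-c,.037)),(C,(276,224.5),(0,.04,.072)),(C,(216.5,318),(.045,-.085-c,.037))]
def tw(p,q):
    a=p[2]; return np.array([p[0]+np.cos(a)*q[0]-np.sin(a)*q[1],p[1]+np.sin(a)*q[0]+np.cos(a)*q[1],q[2]])
f=lambda p:np.concatenate([proj(c,tw(p,q))[0]-uv for c,uv,q in obs(p)])
b=ray(W,(331,199),.072); e=ray(W,(325,53),.052); d=e-b
p0=[b[0],b[1],np.arctan2(d[1],d[0])-np.pi/2,0,.06,.06,.19]
r=least_squares(f,p0,loss="soft_l1"); p=r.x
print("gauge",p[:2].round(4),"yaw deg",np.degrees(p[2]).round(2),"clip",p[4].round(4),"screws",p[5:].round(3))
print(f(p).reshape(-1,2).round(1).tolist())
for n,q in dict(knob=(0,.15,.08),button=(0,.04,.072),post=(0,-.085,.095),clip=(.045,-.085-p[4],.037)).items(): print(n,tw(p,q).round(4))
a,z,t=[ray(W,uv,zz) for uv,zz in (((325,53),.052),((369,51),.052),((343,5),.055))]
ang=lambda v:np.degrees(np.arctan2(v[1],v[0])); print("dial ang",ang(t-a)-ang(z-a), ang(z-a), ang(t-a)-np.degrees(p[2]))
s=manip.get_state(); print(s["position"],s["ee_rot"],s["clock"])
R=cv2.Rodrigues(W[1])[0]; print((R.T).round(2))
np.save("p.npy",p)
E
python3 fit.py
```

```text
gauge [ 0.5874 -0.0281] yaw deg 2.61 clip 0.0421 screws [0.062 0.186]
[[-0.6, 0.3], [-0.6, 0.4], [-0.2, -0.1], [-0.1, 0.7], [-0.4, -0.5], [-0.3, -0.2], [-0.4, -4.8], [-0.6, -0.5], [-0.8, 0.2], [-1.9, 1.4], [-1.3, -2.3], [-0.3, -2.0], [-0.0, -3.9], [-2.4, -2.9], [-3.6, 1.6], [0.4, -1.7]]
knob [0.5805 0.1217 0.08  ]
button [0.5855 0.0119 0.072 ]
post [ 0.5912 -0.113   0.095 ]
clip [ 0.6381 -0.153   0.037 ]
dial ang 65.25904115583664 2.3639452994772223 65.00828599933546
[ 5.75039344e-01 -2.14081806e-05  2.56358140e-01] [-2.71615848e-07  9.99999997e-01  8.61293865e-06  7.89169606e-05] 0.9
[[ 1.   -0.    0.  ]
 [-0.   -0.95 -0.31]
 [ 0.    0.31 -0.95]]
```

>>> send_rows([
  {"linear": [0,0,0.024],"delta_rot": [0,0,5.6],"fingers": 0.05},
  {"linear": [0,0,0.024],"delta_rot": [0,0,5.6],"fingers": 0.05},
  {"linear": [0,0,0.024],"delta_rot": [0,0,5.6],"fingers": 0.05},
  {"linear": [0,0,0.024],"delta_rot": [0,0,5.6],"fingers": 0.05},
  {"linear": [-0.0103,-0.0287,0],"delta_rot": [0,0,0],"fingers": 0.05},
  {"linear": [-0.0103,-0.0287,0],"delta_rot": [0,0,0],"fingers": 0.05},
  {"linear": [-0.0103,-0.0287,0],"delta_rot": [0,0,0],"fingers": 0.05},
  {"linear": [-0.0103,-0.0287,0],"delta_rot": [0,0,0],"fingers": 0.05},
  {"linear": [0,0,0],"delta_rot": [0,0,0],"fingers": 0.05},
  {"linear": [0,0,0],"delta_rot": [0,0,0],"fingers": 0.05},
], force=30)

```text
clock: 1.73
position: [0.5857, 0.1241, 0.1563]
ee_rot: [0.001, 0.978, -0.206, 0.002]
contact_force: [0.3, -0.3, 0.2]
width: 0.0499
```

```bash
cat >> h.py <<'E'
from scipy.spatial.transform import Rotation as Ro
def go(target,yaw=None):
    "shift in tool axes to a world point; turn about tool z to bring tool x to world yaw (deg), mod 180"
    s=manip.get_state(); w,x,y,z=s["ee_rot"]; R=Ro.from_quat([x,y,z,w]); X=R.as_matrix()[:,0]; cy=np.degrees(np.arctan2(X[1],X[0]))
    print("t",round(s["clock"],2),"pos",np.round(s["position"],4),"yaw",cy.round(2),"tilt",np.degrees(np.arccos(-R.as_matrix()[2,2])).round(2),"F",np.round(s["contact_force"],1),"M",np.round(s["moment"],2),"w",round(s["width"],4))
    print("shift",(R.inv().apply(np.array(target)-s["position"])).round(4), "" if yaw is None else ("turn z",round(-((yaw-cy+90)%180-90),2)))
E
python3 - <<'E'
from h import *
p=np.load("p.npy")
im=manip.get_image("wrist"); save("w1",im); c=cam("wrist")
go((0.5805,0.1217,.09),67.6-90)
a=p[2]
tw=lambda q:np.array([p[0]+np.cos(a)*q[0]-np.sin(a)*q[1],p[1]+np.sin(a)*q[0]+np.cos(a)*q[1],q[2]])
for n,q in dict(dial=(0,.15,.052),knobtop=(0,.15,.09),button=(0,.04,.072),zero=(.04,.15,.052)).items(): print(n,proj(c,tw(q)).round(1))
E
```

```text
t 1.78 pos [0.5857 0.1242 0.1564] yaw -23.86 tilt 0.27 F [-0.   0.9 -1. ] M [ 0.06  0.01 -0.03] w 0.0499
shift [-0.0041  0.0044  0.0664] ('turn z', np.float64(-1.46))
dial [[309.8 254. ]]
knobtop [[308.5 279.6]]
button [[385.4 405.7]]
zero [[368.4 226.5]]
```

View pics/w1.png

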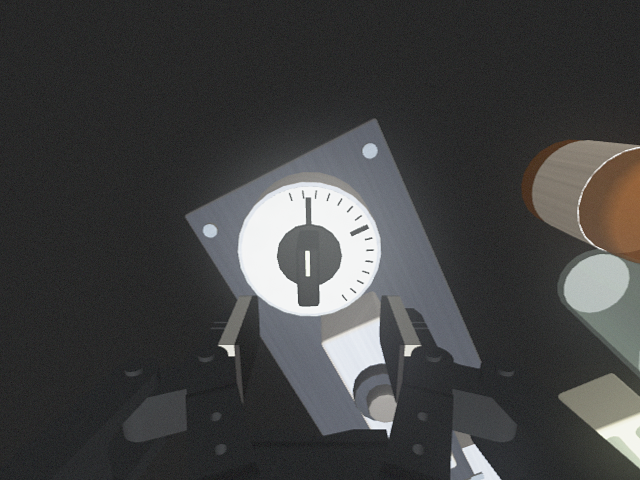

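The dial fills x 239–380 and y 183–315, centred at (309.5,249). The bar lies vertical in the image at x≈308, so the jaws are already square to it. The knob is about 4 mm to the tool's left, so I'll descend there.

>>> send_rows([
  {"linear": [-0.0038,0.0015,0.005],"delta_rot": [0,0,0],"fingers": 0.05},
  {"linear": [0,0,0.02],"delta_rot": [0,0,0],"fingers": 0.05},
  {"linear": [0,0,0.02],"delta_rot": [0,0,0],"fingers": 0.05},
  {"linear": [0,0,0.017],"delta_rot": [0,0,0],"fingers": 0.05},
  {"linear": [0,0,0],"delta_rot": [0,0,0],"fingers": 0.05},
], force=30)

```text
clock: 2.2
position: [0.582, 0.1194, 0.0938]
ee_rot: [0.001, 0.978, -0.209, 0.005]
contact_force: [-0.5, -0.1, -0.5]
width: 0.0501
```

```bash
python3 - <<'E'
from h import *
print(manip.tips_ahead)
go((0.5816,0.1242,.094))
im=manip.get_image("wrist"); save("w2",im[150:,120:520])
E
```

```text
0.025
t 2.2 pos [0.582  0.1194 0.0938] yaw -24.11 tilt 0.54 F [-0.5 -0.1 -0.5] M [ 0.03 -0.03 -0.  ] w 0.0501
shift [-0.0024 -0.0042 -0.0002]
```

View pics/w2.png

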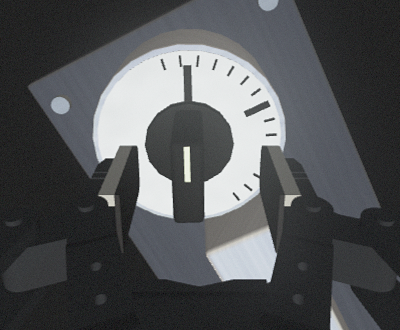

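The jaws are centred at x≈199 in the crop and the bar at x≈187, so it's still about 3–4 mm to the left. I'll work out the offset exactly.

```bash
python3 - <<'E'
from h import *
c=cam("wrist")
a=ray(c,(309,282),.052); b=ray(c,(307,314),.09); print("dial",a.round(4),"bar top mid",b.round(4))
go([a[0],a[1],.094]); go([b[0],b[1],.094]); print(proj(c,manip.get_state()["position"]))
E
```

```text
dial [0.5824 0.1252 0.052 ] bar top mid [0.5842 0.1297 0.09  ]
t 2.25 pos [0.5828 0.1193 0.0952] yaw -24.11 tilt 0.64 F [-0.3 -1.   0.2] M [ 0.   -0.03  0.02] w 0.05
shift [-0.0028 -0.0051  0.0012] 
t 2.25 pos [0.5828 0.1193 0.0952] yaw -24.11 tilt 0.64 F [-0.3 -1.   0.2] M [ 0.   -0.03  0.02] w 0.05
shift [-0.003  -0.01    0.0012] 
[[315.31518003 346.14021869]]
```

>>> send_rows([
  {"linear": [-0.003,-0.005,0.001],"delta_rot": [0,0,0],"fingers": 0.05},
  {"linear": [0,0,0],"delta_rot": [0,0,0],"fingers": 0.05},
  {"linear": [0,0,0],"delta_rot": [0,0,0],"fingers": 0.0},
  {"linear": [0,0,0],"delta_rot": [0,0,0],"fingers": 0.0},
  {"linear": [0,0,0],"delta_rot": [0,0,0],"fingers": 0.0},
  {"linear": [0,0,0],"delta_rot": [0,0,0],"fingers": 0.0},
  {"linear": [0,0,0],"delta_rot": [0,0,0],"fingers": 0.0},
  {"linear": [0,0,0],"delta_rot": [0,0,0],"fingers": 0.0},
], force=30)

```text
clock: 2.92
position: [0.5801, 0.1257, 0.0979]
ee_rot: [-0.001, 0.978, -0.211, 0.004]
contact_force: [0.2, -0.1, -2.1]
width: 0.0112
```

```bash
python3 - <<'E'
from h import *
go((.5824,.1252,.094),2.6-90)
w,x,y,z=manip.get_state()["ee_rot"]; print(Ro.from_quat([x,y,z,w]).as_matrix().round(3))
E
```

```text
t 2.92 pos [0.5801 0.1257 0.0979] yaw -24.34 tilt 0.51 F [ 0.2 -0.1 -2.1] M [ 0.05  0.12 -0.05] w 0.0112
shift [ 0.0023 -0.0005  0.0039] ('turn z', np.float64(63.06))
[[ 0.911 -0.412  0.009]
 [-0.412 -0.911  0.   ]
 [ 0.008 -0.004 -1.   ]]
```

>>> send_rows([
  {"linear": [0,0,0.002],"delta_rot": [0,0,6],"fingers": 0.0},
  {"linear": [0,0,0],"delta_rot": [0,0,6],"fingers": 0.0},
  {"linear": [0,0,0],"delta_rot": [0,0,6],"fingers": 0.0},
  {"linear": [0,0,0],"delta_rot": [0,0,6],"fingers": 0.0},
  {"linear": [0,0,0],"delta_rot": [0,0,6],"fingers": 0.0},
  {"linear": [0,0,0],"delta_rot": [0,0,0],"fingers": 0.0},
], force=40)

```text
clock: 3.42
position: [0.5812, 0.1247, 0.098]
ee_rot: [-0.002, 0.884, -0.467, 0.005]
contact_force: [0.2, 1.1, -1.5]
width: 0.0107
```

```bash
python3 - <<'E'
from h import *
go((.5824,.1252,.096),2.6-90); print(np.round(manip.get_state()["qpos"],3))
E
```

```text
t 3.42 pos [0.5812 0.1247 0.098 ] yaw -55.66 tilt 0.66 F [ 0.2  1.1 -1.5] M [ 0.2   0.23 -0.05] w 0.0107
shift [ 0.0002 -0.0012  0.002 ] ('turn z', np.float64(31.74))
[ 0.096  0.426  1.698 -0.004  1.006  1.069]
```

>>> send_rows([
  {"linear": [0,0,0.001],"delta_rot": [0,0,6],"fingers": 0.0},
  {"linear": [0,0,0],"delta_rot": [0,0,6],"fingers": 0.0},
  {"linear": [0,0,0],"delta_rot": [0,0,6],"fingers": 0.0},
  {"linear": [0,0,0],"delta_rot": [0,0,6],"fingers": 0.0},
  {"linear": [0,0,0],"delta_rot": [0,0,6],"fingers": 0.0},
  {"linear": [0,0,0],"delta_rot": [0,0,0],"fingers": 0.0},
  {"linear": [0,0,0],"delta_rot": [0,0,0],"fingers": 0.0},
], force=40)

```text
clock: 4.0
position: [0.5817, 0.1233, 0.098]
ee_rot: [-0.002, 0.733, -0.681, 0.006]
contact_force: [0.0, 1.2, -1.9]
width: 0.0108
```

```bash
python3 - <<'E'
from h import *
go((.5824,.1252,.096),2.6-90)
im=manip.get_image("wrist"); save("w3",cv2.resize(im[120:420,180:460],None,fx=2,fy=2,interpolation=cv2.INTER_CUBIC))
E
```

```text
t 4.0 pos [0.5817 0.1233 0.098 ] yaw -85.78 tilt 0.7 F [ 0.   1.2 -1.9] M [ 0.07  0.23 -0.04] w 0.0108
shift [-0.0018 -0.0008  0.002 ] ('turn z', np.float64(1.62))
```

View pics/w3.png

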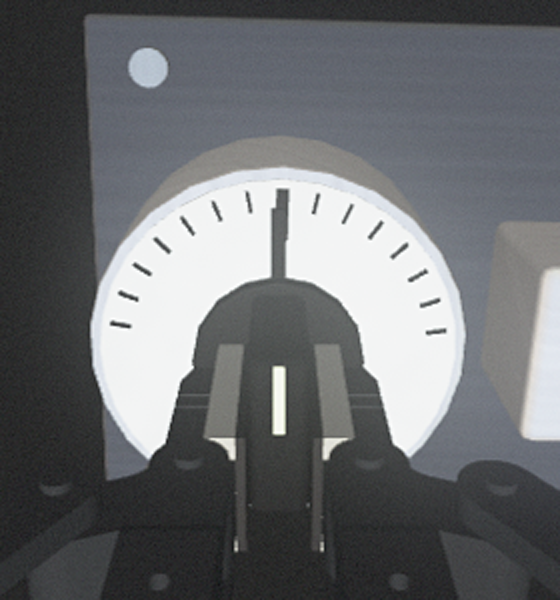

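The pointer (x≈278) stands about 4.5 px left of the zero line (x≈283) at a radius of about 125 px, so roughly 2° remains. The yaw estimate gives 1.6°, so I'll turn 1.9°.

>>> send_rows([
  {"linear": [0,0,0],"delta_rot": [0,0,1.9],"fingers": 0.0},
  {"linear": [0,0,0],"delta_rot": [0,0,0],"fingers": 0.0},
  {"linear": [0,0,0],"delta_rot": [0,0,0],"fingers": 0.0},
], force=40)

```text
clock: 4.3
position: [0.5817, 0.1233, 0.098]
ee_rot: [-0.002, 0.724, -0.69, 0.006]
contact_force: [-0.9, 1.0, -1.7]
width: 0.0113
```

```bash
python3 - <<'E'
from h import *
go((.5824,.1252,.096),2.6-90)
im=manip.get_image("wrist"); save("w4",cv2.resize(im[195:275,260:380],None,fx=5,fy=5,interpolation=cv2.INTER_CUBIC))
E
```

```text
t 4.3 pos [0.5817 0.1233 0.098 ] yaw -87.25 tilt 0.7 F [-0.9  1.  -1.7] M [ 0.04  0.18 -0.08] w 0.0113
shift [-0.0019 -0.0008  0.002 ] ('turn z', np.float64(0.15))
```

View pics/w4.png

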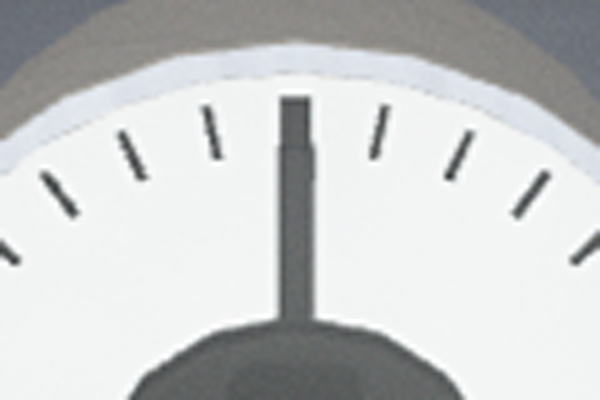

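The pointer now overlays the zero line to within about 0.3°. I'll release, rise and go over the button with the fingers closed.

>>> send_rows([
  {"linear": [0,0,0],"delta_rot": [0,0,0],"fingers": 0.05},
  {"linear": [0,0,0],"delta_rot": [0,0,0],"fingers": 0.05},
  {"linear": [0,0,0],"delta_rot": [0,0,0],"fingers": 0.05},
  {"linear": [0,0,-0.015],"delta_rot": [0,0,0],"fingers": 0.05},
  {"linear": [0,0,-0.025],"delta_rot": [0,0,0],"fingers": 0.05},
  {"linear": [0,0,-0.02],"delta_rot": [0,0,0],"fingers": 0.05},
  {"linear": [0.02,0,0],"delta_rot": [0,0,0],"fingers": 0.0},
  {"linear": [0.03,0,0],"delta_rot": [0,0,0],"fingers": 0.0},
  {"linear": [0.03,0,0],"delta_rot": [0,0,0],"fingers": 0.0},
  {"linear": [0.025,0,0],"delta_rot": [0,0,0],"fingers": 0.0},
  {"linear": [0,0,0],"delta_rot": [0,0,0],"fingers": 0.0},
  {"linear": [0,0,0],"delta_rot": [0,0,0],"fingers": 0.0},
], force=40)

```text
clock: 5.35
position: [0.5919, 0.0156, 0.1663]
ee_rot: [-0.007, 0.728, -0.686, 0.012]
contact_force: [-0.6, -0.1, 0.5]
width: 0.0001
```

```bash
python3 - <<'E'
from h import *
go((.5874,.0153,.11),2.6-90)
im=manip.get_image("wrist"); save("w5",im); c=cam("wrist")
for th,z in (("lock_button_top",.072),("dial_knob",.085),("index_clip",.037),("gauge_arm",.08)):
    d=manip.find_in(th,"wrist")
    for x in d[:1]:
        e=x["extent"]; print(th,np.round(e),round(x["p"],2),ray(c,((e[0]+e[2])/2,(e[1]+e[3])/2),z).round(4))
w,x,y,z=manip.get_state()["ee_rot"]; print(Ro.from_quat([x,y,z,w]).as_matrix().round(3))
E
```

```text
t 5.35 pos [0.5919 0.0156 0.1663] yaw -86.59 tilt 1.55 F [-0.6 -0.1  0.5] M [-0.01  0.05 -0.04] w 0.0001
shift [-0.0004  0.006   0.0562] ('turn z', np.float64(0.81))
lock_button_top [301. 250. 344. 288.] 0.61 [0.5862 0.0115 0.072 ]
dial_knob [109. 202. 185. 310.] 0.67 [0.5934 0.1102 0.085 ]
index_clip [561. 162. 582. 211.] 0.71 [ 0.6399 -0.1506  0.037 ]
gauge_arm [461. 204. 602. 322.] 0.96 [ 0.5999 -0.1088  0.08  ]
[[ 0.063 -0.998  0.025]
 [-0.998 -0.063 -0.006]
 [ 0.007 -0.025 -1.   ]]
```

View pics/w5.png

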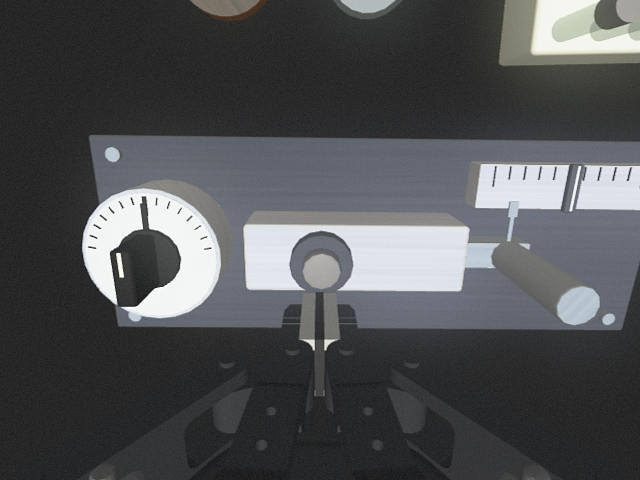

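The button face is at (321.5,270) and the jaws at x=320. The dial pointer still lies on the zero line near (144,199), and the arm pointer at (514,208) and clip at (572,187) are both in view. I'll straighten the tilt, centre and descend.

>>> send_rows([
  {"linear": [0.0028,0.0056,0],"delta_rot": [-1.4,-0.4,0.8],"fingers": 0.0},
  {"linear": [0,0,0.02],"delta_rot": [0,0,0],"fingers": 0.0},
  {"linear": [0,0,0.02],"delta_rot": [0,0,0],"fingers": 0.0},
  {"linear": [0,0,0.012],"delta_rot": [0,0,0],"fingers": 0.0},
  {"linear": [0,0,0],"delta_rot": [0,0,0],"fingers": 0.0},
])

```text
clock: 6.02
position: [0.5868, 0.0196, 0.1133]
ee_rot: [-0.001, 0.726, -0.687, 0.001]
contact_force: [0.4, -0.2, 0.1]
width: 0.0001
```

```bash
cat >> h.py <<'E'
def level():
    w,x,y,z=manip.get_state()["ee_rot"]; R=Ro.from_quat([x,y,z,w]).as_matrix()
    print("level rot deg",np.degrees(R.T@np.cross(R[:,2],[0,0,-1])).round(2))
E
python3 - <<'E'
from h import *
go((.5865,.0125,.097),2.6-90); level()
manip.get_image("wrist"); c=cam("wrist")
for x in manip.find_in("lock_button_top","wrist")[:2]:
        e=x["extent"]; print(np.round(e),round(x["p"],2),ray(c,((e[0]+e[2])/2,(e[1]+e[3])/2),.071).round(4))
E
```

```text
t 6.02 pos [0.5868 0.0196 0.1133] yaw -86.82 tilt 0.19 F [ 0.4 -0.2  0.1] M [-0.01  0.05  0.05] w 0.0001
shift [0.0071 0.0007 0.0163] ('turn z', np.float64(0.58))
level rot deg [-0.18  0.05  0.  ]
[310. 272. 360. 310.] 0.91 [0.5895 0.0119 0.071 ]
```

>>> send_rows([
  {"linear": [0.0072,0,0],"delta_rot": [0,0,0.5],"fingers": 0.0},
  {"linear": [0,0,0.006],"delta_rot": [0,0,0],"fingers": 0.0},
  {"linear": [0,0,0.004],"delta_rot": [0,0,0],"fingers": 0.0},
  {"linear": [0,0,0],"delta_rot": [0,0,0],"fingers": 0.0},
])

```text
clock: 6.45
position: [0.591, 0.0122, 0.1079]
ee_rot: [-0.005, 0.724, -0.69, 0.005]
contact_force: [-1.6, -0.7, 0.1]
width: 0.0001
```

```bash
python3 - <<'E'
from h import *
go((.5875,.012,.091),2.6-90)
E
```

```text
t 6.45 pos [0.591  0.0122 0.1079] yaw -87.28 tilt 0.75 F [-1.6 -0.7  0.1] M [ 0.04  0.02 -0.03] w 0.0001
shift [-0.      0.0037  0.0169] ('turn z', np.float64(0.12))
```

>>> send_rows([
  {"linear": [0,0.003,0.002],"delta_rot": [0,0,0],"fingers": 0.0},
  {"linear": [0,0,0.004],"delta_rot": [0,0,0],"fingers": 0.0},
  {"linear": [0,0,0.004],"delta_rot": [0,0,0],"fingers": 0.0},
  {"linear": [0,0,0.003],"delta_rot": [0,0,0],"fingers": 0.0},
  {"linear": [0,0,0.002],"delta_rot": [0,0,0],"fingers": 0.0},
])

```text
clock: 6.87
position: [0.5891, 0.0117, 0.0948]
ee_rot: [-0.006, 0.723, -0.69, 0.006]
contact_force: [-4.4, 0.3, 21.4]
width: 0.0003
```

```bash
python3 - <<'E'
from h import *
go((.5875,.012,.091),2.6-90)
E
```

```text
t 6.87 pos [0.5891 0.0117 0.0948] yaw -87.32 tilt 0.98 F [-4.4  0.3 21.4] M [ 0.05  0.92 -0.03] w 0.0003
shift [-0.0004  0.0016  0.0037] ('turn z', np.float64(0.08))
```

21 N is well above the 5 N needed for full travel. I'll check that the arm sprang out.

```bash
python3 - <<'E'
from h import *
im=manip.get_image("wrist"); c=cam("wrist")
go((.5875,.012,.091))
d=manip.find_in("index_clip","wrist")[:1]; d2=manip.find_in("gauge_arm","wrist")[:1]; print(d,d2)
s=manip.get_image("side")
A=cv2.resize(im,(400,300)); B=s[150:450,220:620]
save("m6",np.vstack([np.hstack([A,B])]))
E
```

```text
t 6.92 pos [0.589  0.0117 0.095 ] yaw -87.31 tilt 0.98 F [-2.4 -0.   8.6] M [0.   0.42 0.02] w 0.0002
shift [-0.0004  0.0016  0.004 ] 
[] [{'extent': [514.7, 222.3, 640.0, 353.7], 'p': 0.85}]
```

View pics/m6.png

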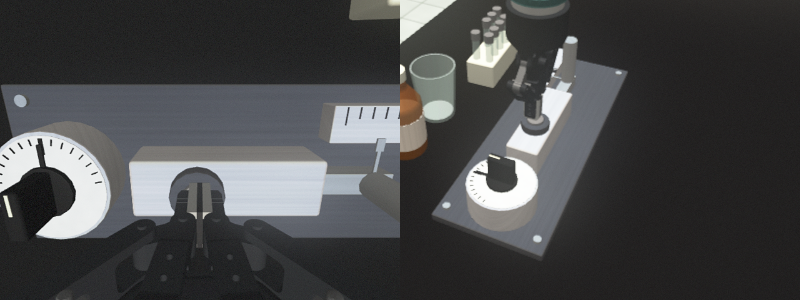

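The arm has sprung out: its pointer moved from about 1.2 to about 2.6 scale lines past the first line. The dial still reads zero. One more small push will make sure the button is fully down.

>>> send_rows([
  {"linear": [0,0,0.002],"delta_rot": [0,0,0],"fingers": 0.0},
  {"linear": [0,0,0.001],"delta_rot": [0,0,0],"fingers": 0.0},
])

```text
clock: 7.23
position: [0.589, 0.0117, 0.0951]
ee_rot: [-0.006, 0.724, -0.69, 0.007]
contact_force: [-1.2, 0.4, 4.8]
width: -0.0002
```

```bash
python3 - <<'E'
from h import *
go((.5917,-.128,.165),2.6-90);level()
E
```

```text
t 7.23 pos [0.589  0.0117 0.0951] yaw -87.29 tilt 1.06 F [-1.2  0.4  4.8] M [ 0.    0.32 -0.  ] w -0.0002
shift [ 0.1398  0.0026 -0.0697] ('turn z', np.float64(0.11))
level rot deg [-1.05 -0.09  0.  ]
```

>>> send_rows([
  {"linear": [0,0,0.004],"delta_rot": [0,0,0],"fingers": 0.0},
  {"linear": [0,0,0.005],"delta_rot": [0,0,0],"fingers": 0.0},
  {"linear": [0,0,0.005],"delta_rot": [0,0,0],"fingers": 0.0},
])

```text
clock: 7.48
position: [0.589, 0.0118, 0.0945]
ee_rot: [-0.007, 0.724, -0.69, 0.009]
contact_force: [-9.9, 1.0, 33.5]
width: -0.0001
```

The button is at its hard stop: 33 N with no further travel. I'll rise and go over the post.

>>> send_rows([
  {"linear": [0,0,-0.02],"delta_rot": [0,0,0],"fingers": 0.0},
  {"linear": [0,0,-0.03],"delta_rot": [-1,0,0],"fingers": 0.06},
  {"linear": [0,0,-0.03],"delta_rot": [0,0,0],"fingers": 0.06},
  {"linear": [0.03,0,0],"delta_rot": [0,0,0],"fingers": 0.06},
  {"linear": [0.035,0,0],"delta_rot": [0,0,0],"fingers": 0.06},
  {"linear": [0.035,0,0],"delta_rot": [0,0,0],"fingers": 0.06},
  {"linear": [0.035,0,0],"delta_rot": [0,0,0],"fingers": 0.06},
  {"linear": [0,0,0],"delta_rot": [0,0,0],"fingers": 0.06},
  {"linear": [0,0,0],"delta_rot": [0,0,0],"fingers": 0.06},
])

```text
clock: 8.23
position: [0.5958, -0.1267, 0.1817]
ee_rot: [-0.003, 0.726, -0.688, 0.006]
contact_force: [-0.1, 0.4, 0.1]
width: 0.06
```

```bash
python3 - <<'E'
from h import *
go((.593,-.128,.105),2.6-90);level()
im=manip.get_image("wrist"); c=cam("wrist"); save("w7",im)
for th,z in (("grip_post",.118),("index_clip",.037),("lock_button_top",.072)):
    for x in manip.find_in(th,"wrist")[:1]:
        e=x["extent"]; print(th,np.round(e),round(x["p"],2),ray(c,((e[0]+e[2])/2,(e[1]+e[3])/2),z).round(4))
print(proj(c,[(.593,-.128,.118)]))
E
```

```text
t 8.23 pos [ 0.5958 -0.1267  0.1817] yaw -86.95 tilt 0.75 F [-0.1  0.4  0.1] M [ 0.07  0.01 -0.03] w 0.06
shift [0.0008 0.0037 0.0766] ('turn z', np.float64(0.45))
level rot deg [-0.69 -0.29  0.  ]
grip_post [252. 187. 339. 302.] 0.89 [ 0.6138 -0.115   0.118 ]
index_clip [350. 152. 365. 198.] 0.9 [ 0.6391 -0.1529  0.037 ]
lock_button_top [ 78. 235. 122. 273.] 0.58 [0.5853 0.01   0.072 ]
[[318.72938021 283.23044882]]
```

View pics/w7.png

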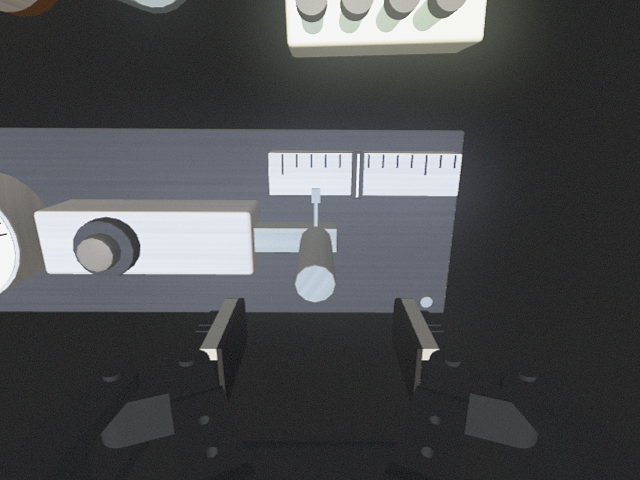

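The post top is at (316,283), the pointer tip at (316,195) and the clip at (358,174), with the jaws straddling the post. The pull needed is about 26 mm. I'll descend.

>>> send_rows([
  {"linear": [-0.0005,0.0035,0.01],"delta_rot": [-0.7,-0.3,0.4],"fingers": 0.06},
  {"linear": [0,0,0.02],"delta_rot": [0,0,0],"fingers": 0.06},
  {"linear": [0,0,0.01],"delta_rot": [0,0,0],"fingers": 0.06},
  {"linear": [0,0,0],"delta_rot": [0,0,0],"fingers": 0.06},
])

```text
clock: 8.77
position: [0.5917, -0.1194, 0.1396]
ee_rot: [-0.0, 0.726, -0.688, -0.001]
contact_force: [-0.3, 0.9, -0.3]
width: 0.0598
```

```bash
python3 - <<'E'
from h import *
go((.593,-.1267,.101),2.6-90);level()
E
```

```text
t 8.77 pos [ 0.5917 -0.1194  0.1396] yaw -86.89 tilt 0.15 F [-0.3  0.9 -0.3] M [-0.03  0.06  0.01] w 0.0598
shift [ 0.0074 -0.0009  0.0385] ('turn z', np.float64(0.51))
level rot deg [0.1  0.11 0.  ]
```

>>> send_rows([
  {"linear": [0.0074,-0.001,0.003],"delta_rot": [0,0,0],"fingers": 0.06},
  {"linear": [0,0,0.02],"delta_rot": [0,0,0],"fingers": 0.06},
  {"linear": [0,0,0.012],"delta_rot": [0,0,0],"fingers": 0.06},
  {"linear": [0,0,0],"delta_rot": [0,0,0],"fingers": 0.06},
])

```text
clock: 9.1
position: [0.5941, -0.1264, 0.1038]
ee_rot: [-0.0, 0.727, -0.686, -0.001]
contact_force: [0.4, 0.6, 0.5]
width: 0.06
```

```bash
python3 - <<'E'
from h import *
go((.593,-.1267,.101),2.6-90);level()
E
```

```text
t 9.1 pos [ 0.5941 -0.1264  0.1038] yaw -86.7 tilt 0.08 F [0.4 0.6 0.5] M [0.02 0.05 0.03] w 0.06
shift [0.0003 0.0011 0.0028] ('turn z', np.float64(0.7))
level rot deg [0.05 0.06 0.  ]
```

Good. Closing on the post.

>>> send_rows([
  {"linear": [0,0.001,0.002],"delta_rot": [0,0,0],"fingers": 0.06},
  {"linear": [0,0,0],"delta_rot": [0,0,0],"fingers": 0.0},
  {"linear": [0,0,0],"delta_rot": [0,0,0],"fingers": 0.0},
  {"linear": [0,0,0],"delta_rot": [0,0,0],"fingers": 0.0},
  {"linear": [0,0,0],"delta_rot": [0,0,0],"fingers": 0.0},
  {"linear": [0,0,0],"delta_rot": [0,0,0],"fingers": 0.0},
  {"linear": [0,0,0],"delta_rot": [0,0,0],"fingers": 0.0},
], force=60)

```text
clock: 9.68
position: [0.5944, -0.1274, 0.1039]
ee_rot: [-0.001, 0.727, -0.686, 0.001]
contact_force: [0.6, -0.3, -1.8]
width: 0.0203
```

```bash
python3 - <<'E'
from h import *
im=manip.get_image("wrist"); c=cam("wrist"); save("w8",cv2.resize(im[100:340,200:460],None,fx=2.4,fy=2.4,interpolation=cv2.INTER_CUBIC))
go((.594,-.1527,.103),2.6-90)
for x in manip.find_in("index_clip","wrist")[:1]:
    e=x["extent"]; print(np.round(e,1),round(x["p"],2),ray(c,((e[0]+e[2])/2,(e[1]+e[3])/2),.037).round(4))
E
```

```text
t 9.73 pos [ 0.5944 -0.1273  0.1039] yaw -86.69 tilt 0.11 F [ 0.7 -0.7 -3.9] M [ 0.05 -0.02  0.01] w 0.0208
shift [0.0253 0.0018 0.0009] ('turn z', np.float64(0.71))
[363.9 161.4 383.5 224.3] 0.74 [ 0.6393 -0.1524  0.037 ]
```

View pics/w8.png

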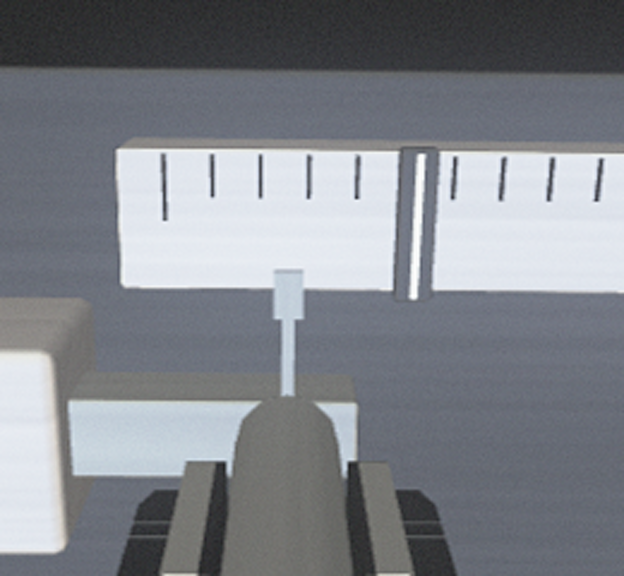

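The pointer tip is at (289,272) and the clip's white line near end at (413.5,297) in the crop. The post is held with an opening of 20.5 mm.

```bash
cat >> h.py <<'E'
def gap(pt,cl):
    c=cam("wrist"); a=np.radians(2.61); A=ray(c,pt,.042); B=ray(c,cl,.037); d=B-A
    print(A.round(4),B.round(4),"gauge d",(np.cos(a)*d[0]+np.sin(a)*d[1]).round(4),"pull -y",-(-np.sin(a)*d[0]+np.cos(a)*d[1]).round(4))
E
python3 - <<'E'
from h import *
gap((320.4,213.3),(372.3,224)); gap((320.4,213.3),(375.4,164.6))
E
```

```text
[ 0.6288 -0.1268  0.042 ] [ 0.6234 -0.1533  0.037 ] gauge d -0.0065 pull -y 0.0263
[ 0.6288 -0.1268  0.042 ] [ 0.653  -0.1518  0.037 ] gauge d 0.0231 pull -y 0.0261
```

>>> send_rows([
  {"linear": [0.007,0,0],"delta_rot": [0,0,0],"fingers": 0.0},
  {"linear": [0.007,0,0],"delta_rot": [0,0,0],"fingers": 0.0},
  {"linear": [0.007,0,0],"delta_rot": [0,0,0],"fingers": 0.0},
  {"linear": [0.004,0,0],"delta_rot": [0,0,0],"fingers": 0.0},
  {"linear": [0,0,0],"delta_rot": [0,0,0],"fingers": 0.0},
  {"linear": [0,0,0],"delta_rot": [0,0,0],"fingers": 0.0},
])

```text
clock: 10.28
position: [0.5956, -0.1532, 0.1039]
ee_rot: [-0.002, 0.727, -0.687, -0.001]
contact_force: [-0.2, 3.7, -1.0]
width: 0.0204
```

```bash
python3 - <<'E'
from h import *
im=manip.get_image("wrist"); save("w9",cv2.resize(im[140:280,250:390],None,fx=4,fy=4,interpolation=cv2.INTER_CUBIC))
go((.594,-.1535,.103),2.6-90)
E
```

```text
t 10.33 pos [ 0.5956 -0.1532  0.1039] yaw -86.73 tilt 0.19 F [-0.8  2.1 -3.1] M [ 0.09 -0.07 -0.01] w 0.0206
shift [0.0002 0.0016 0.0009] ('turn z', np.float64(0.67))
```

View pics/w9.png

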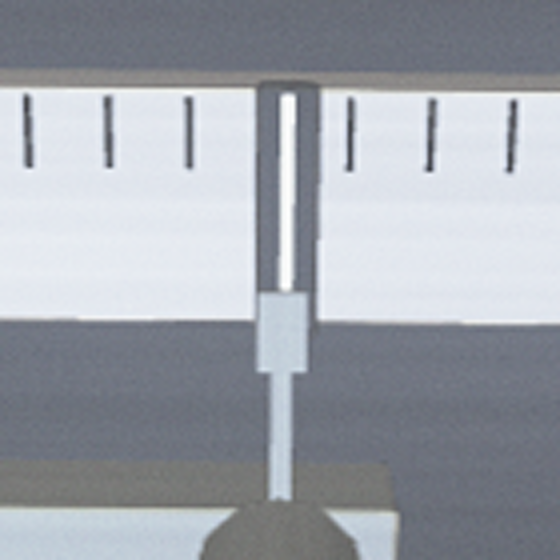

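The pointer centre is at x=282 and the clip line at x=286 in the crop, so it's about 0.5 mm short. I'll nudge it.

>>> send_rows([
  {"linear": [0.0006,0,0],"delta_rot": [0,0,0],"fingers": 0.0},
  {"linear": [0,0,0],"delta_rot": [0,0,0],"fingers": 0.0},
  {"linear": [0,0,0],"delta_rot": [0,0,0],"fingers": 0.0},
])

```text
clock: 10.58
position: [0.5956, -0.1535, 0.1039]
ee_rot: [-0.002, 0.727, -0.687, -0.001]
contact_force: [0.4, 2.1, -2.3]
width: 0.0209
```

```bash
python3 - <<'E'
from h import *
im=manip.get_image("wrist"); A=cv2.resize(im[150:270,260:380],None,fx=4,fy=4,interpolation=cv2.INTER_CUBIC)
go((.594,-.1535,.103),2.6-90)
s=manip.get_image("side"); e=manip.find_in("dial_knob","side")[0]["extent"]; print(e)
x,y=int((e[0]+e[2])/2),int((e[1]+e[3])/2)
B=cv2.resize(s[y-35:y+45,max(0,x-26):x+27][:80,:53],(318,480),interpolation=cv2.INTER_CUBIC)
save("w10",np.hstack([A,B]))
E
```

```text
t 10.63 pos [ 0.5956 -0.1535  0.1039] yaw -86.71 tilt 0.21 F [ 0.4  2.4 -2.2] M [ 0.06 -0.03 -0.04] w 0.0207
shift [-0.      0.0016  0.0009] ('turn z', np.float64(0.69))Traceback (most recent call last):
  File "<stdin>", line 4, in <module>
IndexError: list index out of range
```

```bash
python3 - <<'E'
from h import *
im=manip.get_image("wrist"); A=cv2.resize(im[150:270,265:375],(400,436),interpolation=cv2.INTER_CUBIC)
go((.594,-.1535,.103))
s=manip.get_image("side")
B=cv2.resize(s[290:385,278:365],(400,436),interpolation=cv2.INTER_CUBIC)
save("w10",np.hstack([A,B]))
E
```

```text
t 10.78 pos [ 0.5956 -0.1535  0.1039] yaw -86.71 tilt 0.21 F [-0.2  2.  -1.8] M [ 0.05 -0.07 -0.  ] w 0.0208
shift [-0.0001  0.0016  0.0009]
```

View pics/w10.png

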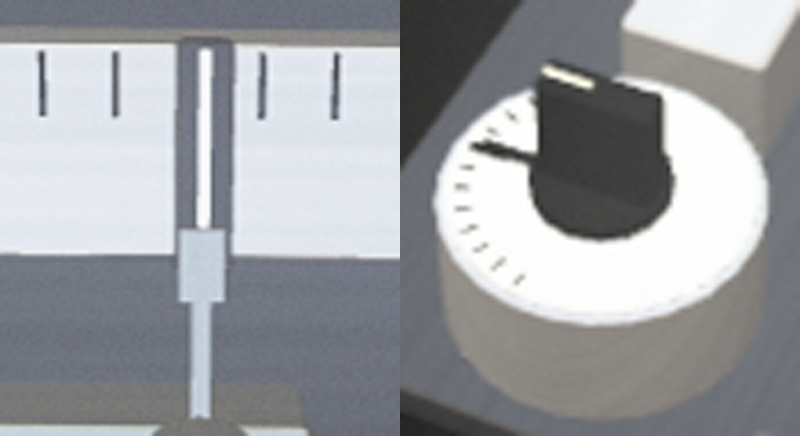

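The pointer (x=201.5) is about 0.3 mm short of the clip line (x=204), and the dial pointer still lies on the zero line. I'll make a last nudge and check it numerically.

>>> send_rows([
  {"linear": [0.0006,0,0],"delta_rot": [0,0,0],"fingers": 0.0},
  {"linear": [0,0,0],"delta_rot": [0,0,0],"fingers": 0.0},
  {"linear": [0,0,0],"delta_rot": [0,0,0],"fingers": 0.0},
])

```text
clock: 11.08
position: [0.5956, -0.1538, 0.1039]
ee_rot: [-0.002, 0.727, -0.686, -0.001]
contact_force: [-0.5, 2.7, -1.8]
width: 0.0204
```

```bash
python3 - <<'E'
from h import *
g=manip.get_image("wrist").astype(float).mean(2)
go((.594,-.1535,.103))
for y0,y1,l,r in ((195,211,316,327),(216,230,308,333)):
    row=g[y0:y1,l:r].mean(0); w=np.clip(row-(row.min()+row.max())/2,0,None); print(row.round(0).astype(int).tolist(),(w@np.arange(l,r)/w.sum()).round(2))
E
```

```text
t 11.13 pos [ 0.5956 -0.1538  0.1039] yaw -86.7 tilt 0.22 F [ 0.6  3.2 -2.7] M [ 0.05 -0.04 -0.02] w 0.021
shift [-0.0004  0.0016  0.0009] 
[124, 120, 163, 237, 249, 239, 147, 120, 123, 124, 122] 320.01
[153, 154, 154, 150, 131, 123, 174, 211, 208, 207, 207, 206, 207, 209, 209, 207, 207, 209, 181, 122, 140, 157, 156, 156, 156] 320.07
```

Pointer and clip line now agree (320.07 px against 320.01 px, under 0.1 mm). Handing in.

```bash
python3 -c "
from rig import manip
print(manip.sign_off())"
```

```text
the job is handed in; nothing more can be done
None
```

The job is handed in at about 11 s of the 48 s allowed, with the arm still held at the index clip.

- **Dial:** I turned the knob about 63° until its pointer lay on the long zero line, within about 0.3° seen from above. A side view later, with the arm already drawn out, still showed it on the zero line. I did not check it again after the last 0.3 mm nudge of the arm.
- **Lock button:** I pressed it to its hard stop, where 33 N gave no further travel, and the arm sprang out about 15 mm. The measured TCP height at the stop was about 3 mm above what the stated sizes give. I took that as an offset in the closed fingertips.
- **Arm:** I gripped the post at 60 N and drew it out about 26.5 mm. In the last wrist picture the pointer was at 320.07 px and the clip's white line at 320.01 px, under 0.1 mm apart. The sideways pull on the gripper was about 3 N, which fits the spring.
- **Bottle, beaker and rack:** I never went near them and felt no unexpected contact, but I did not measure their positions again at the end.

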